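Set the cheese slicer's portion fence to the green tab, play taken up

TASK

Set the cheese slicer's portion fence so that its red pointer lines up with the green tab. The screw has play, so use the orange crank handle to wind the fence back past the tab until it just meets its rear stop, feeling for the stop and never pushing on so hard that the wheel's slip clutch lets go, then wind it forward to the tab and let go with the play still taken up in the forward direction. Move the fence only by the crank and leave everything else where it is.

Things in the scene. Friction and masses are not known exactly. Their poses are not given: they have to be found in the camera images.
- wheel_axis (a point): Centre of the black handwheel's upper face, 92 mm above the counter, on its vertical axis. The wheel is a flat disc, 112 mm across, 8 mm thick, at one end of a marble board. Axes are the board's: z up, y along the board from handwheel to wire bow (the fence's forward direction), x across it towards the scale rail. Clockwise from above winds the fence forward (+y), anticlockwise back; one turn is 20 mm.
- crank_handle: Orange upright crank handle on the handwheel: cylinder 18 mm in diameter, 42 mm tall, origin at its centre (113 mm above the counter), foot on the wheel, 43 mm from the wheel axis. It spins freely on its own axis, so it can be held and carried round without turning the hand. Winding the fence takes about 5 N along the circle.
- hub (a joint): Play, rad: how far the steel hub (and with it the wheel) is turned clockwise, from above, relative to the screw: from -0.45 (taken up winding back) to +0.45 (taken up forward); in between they turn alone (under 1 N at the handle) and the fence stays. Seen as a brass bar (on the screw) between two pins on the hub: bar at the red pin is +0.45, at the white pin -0.45.
- handwheel (a joint): Slip clutch between wheel and hub, rad: 0 at the start, and it stays 0 unless the handle is pushed with more than about 22 N along its circle, when the wheel slips on the hub by that angle (clockwise +). Slipping by more than 0.1 rad counts as forcing it.
- pointer (a point): Middle of the red pointer (3.5 mm wide) on the fence, over the scale rail, 46 mm above the counter. It starts ahead of (further along +y than) the tab; the rear stop leaves it some 7 to 15 mm behind the tab. Its axes are the board's.
- tab_mark (a point): Middle of the green tab (3.5 mm wide, 12 mm high) on the scale rail, 46 mm above the counter: where the red pointer must be along the board's y (they pass through one another freely). Its axes are the board's.
- slicer: The slicer's fixed white marble board, 170 x 380 x 30 mm, with grey gearbox under the wheel, scale rail, and steel wire bow (120 mm wide, 110 mm high, 185 mm along +y from the wheel axis). Origin at the middle of its underside; axes as of wheel_axis, which lies at (0, -0.130, 0.092) m in it.
- fence: White portion fence: plate 115 mm across the board, 8 mm thick, top 74 mm above the counter, sliding along y; origin in its middle across the board, at counter height. Its rear stop is hidden in the gearbox and found by feel: moving the fence takes about 5 N at the handle (none once the hand rests), and at the stop the force climbs steeply. Stop at 8 to 18 N.
- ramekin: Loose small blue bowl (56 mm wide, 35 mm high) on the board beyond the wire bow: leave it.
- jar: Loose glass jar, 70 mm wide, 100 mm high: leave it.
- mug: Loose white mug, 76 mm wide, 85 mm high: leave it.
- plate: Loose white plate, 160 mm wide: leave it.
- cheese_knife: Loose cheese knife, 170 mm long: leave it.
- coaster: Loose cork coaster, 90 mm wide: leave it.
- pepper: Loose pepper pot, 44 mm wide, 90 mm high: leave it.

How it is judged:
By the outcome, as a careful person would: the job done as asked, in the order asked, and still so for the second after the job is handed in, with the robot touching nothing.
It also fails if it takes over 59 s, if anything falls off the work surface, if the arm or the gripper's body presses on something with over 40 N, if the wrist force passes 120 N, or if a joint passes its speed limit or range.

ROBOT

A 6-joint arm with a two-finger parallel gripper is mounted at the origin on the work surface. World frame = base frame: x ahead of the robot, y to its left, z up, the work surface at z = 0. Lengths are in m, angles in rad, forces in N, time in s.
With the tool pointing down it reaches from about 0.35 to 0.775 m from the base axis. Payload 7.3 kg.
Tool frame: the origin (TCP) lies at the very end of the fingers, on their centre line; the grasp point (between the pads) lies 19 mm behind it (robot.pinch_z is the distance from the TCP to the grasp point, in m); z points along the fingers, y is the line along which they close (so a half turn about z gives the same grasp; the last joint's range is limited). The gripper opens to 92 mm and grips with 3 to 60 N. Pads are 19 mm wide; open, the fingers measure 130 mm over their backs; the gripper's body (75 mm by 190 mm) begins 47 mm behind the grasp point.
Start: joints at [-1.352, 0.342, 1.524, -0, 1.275, -0.146], TCP at [0.187, -0.49, 0.227] pointing down, gripper open.
Joint ranges: [-2.53, 2.53], [-0.77, 2.02], [0.04, 2.7], [-1, 4.14], [0.28, 2.66], [-3.11, 3.11]. Speed limits (rad/s): [2.57, 2.57, 3.14, 3.14, 3.14, 3.14].

INTERFACE

Orientations are given as [roll, pitch, yaw] about the fixed x, y, z axes, in that order (R = Rz(yaw) Ry(pitch) Rx(roll)).
In Python, from cell import robot gives the robot as it stands.
- The arm moves only by the tool move_arm, never from a script. Its argument "motion" is a list of rows, each a list of 6 numbers: the shift along the tool's x, y, z in units of 0.1 m (1.0 is 0.1 m), then the turn, a rotation vector about the tool's x, y, z in units of pi rad (1.0 is pi rad). In form: [[dx, dy, dz, rx, ry, rz], ...]. A call has 1 to 12 rows; each row is the pose to reach, as a shift and turn from the pose commanded when the call began, along the tool's axes at that moment, turning the shorter way round; what a row does not reach only later rows make up. A row lasts 1/8 s, in which the tool goes at most 62.5 mm and 10.7 degrees, less where a joint would pass 70% of its speed; a pose out of reach is approached as far as the arm can. A call with a number of a shift or a turn outside -1 to 1 is refused whole. A call with a gripper value outside its range is refused whole. "fingers" is the opening, from -1 (shut) to 1 (fully open), set as the call begins (left out, the last holds). The fingers move at their own pace and stop on an object; "newtons" is the grip in N (left out, the last holds). Time passes only in rows, so rows that repeat a pose let the fingers close. It gives the time, the measured TCP pose, the force, the opening and the grip force at its end, in the units of the state.
- robot.observe(): the state, without advancing time (a new reading comes with each control period).
- robot.read_camera(name): name is "scene" or "side" or "wrist"; returns a dict with "image" (400x640x3 uint8, red, green, blue), "range_z" (400x640 float32, m along the optical axis (not along the pixel's ray), 0 where there is no reading), "vfov" (degrees; the focal length in pixels is half the picture's height over the tangent of half this angle, whatever the lens; pixels are square), "cx", "cy" (the principal point, pixels), "extrinsics" (4x4, takes a point from camera to world coordinates); the wrist camera has in their place "hand_eye" (4x4, takes a point from camera to tool coordinates, whose origin is the TCP and whose axes are the flange's). Camera axes: x right, y up, looking along -z (the intrinsics and any distortion apply to the point x, -y, -z); pixel columns grow to the right and rows downward; lengths in m; the calibration is good to about 2 mm. A picture is of the moment at which its call begins: read the wrist's pose just before it.
- robot.hand_in(): hands the job in; it is judged then, once.
The state is a dict: "time": time; "qpos": joint angles; "qvel": joint speeds; "joint_efforts": joint torques, N m; "tool_pos": TCP position; "tool_rot": TCP orientation; "contact_force": force on the tool from outside, world axes, zero at the start; "torque": the same for the moment, N m; "opening": finger opening in m; "grip_force": force on a finger pad.
Only numpy, scipy, OpenCV 4.12 (cv2) and the standard library are available. Lean on these libraries where they do the work, as an engineer would, in place of code of your own. Each camera call takes 0.05 s, during which the arm holds its last target. There are 200 camera calls.

## Working session

There is one attempt and no reset: what is moved stays moved. The work goes in short steps, Python scripts to look and compute and a tool call to move; the robot and the scene stay as the last step left them, time stands still between calls to the robot, and variables do not carry over. Pictures are saved under pics/ and viewed, at most 10 in all, crops included, and the job is handed in when it is done.

Besides the shell and the picture viewer there is one more tool, called after ">>>" as name(argument=value, ...), one argument or row to a line, values as JSON. move_arm: Moves the arm, as the interface text tells. Shifts and turns lie within -1 to 1; 1 stands for 0.1 m of shift or pi rad of turn. Its arguments: {"type":"object","properties":{"motion":{"type":"array"},"fingers":{"type":"number"},"newtons":{"type":"number"}},"required":["motion"]}

```bash
mkdir -p pics; ls
cat > h.py <<'E'
import numpy as np,cv2
from cell import robot
from scipy.spatial.transform import Rotation as R
def cam(n):
    s=robot.observe(); c=robot.read_camera(n)
    if n=="wrist":
        T=np.eye(4);T[:3,:3]=R.from_euler('xyz',s['tool_rot']).as_matrix();T[:3,3]=s['tool_pos']
        c['E']=T@c['hand_eye']
    else: c['E']=c['extrinsics']
    c['f']=200/np.tan(np.radians(c['vfov'])/2); return c
def ray(c,u,v,z):
    d=c['E'][:3,:3]@np.array([(u-c['cx'])/c['f'],-(v-c['cy'])/c['f'],-1]); o=c['E'][:3,3]
    return o+d*(z-o[2])/d[2]
def save(c,n): cv2.imwrite('pics/'+n,c['image'][:,:,::-1])
E
python3 - <<'E'
from h import *
s=robot.observe();print({k:np.round(v,3) for k,v in s.items()})
for n in("scene","side","wrist"):
    c=cam(n);print(n,[k for k in c],c['vfov'],c['cx'],c['cy'],np.round(c['E'],3).tolist())
    save(c,n+'0.png')
    print({k:v for k,v in c.items() if 'dist' in k})
a=cv2.imread('pics/scene0.png');cv2.imwrite('pics/scene0.png',a)
E
```

```text
pics
{'time': np.float64(0.0), 'qpos': array([-1.352,  0.343,  1.525, -0.   ,  1.275, -0.146]), 'qvel': array([ 0.001,  0.   , -0.001, -0.003,  0.001, -0.001]), 'joint_efforts': array([  0.   , -43.124, -24.422,   0.072,   0.056,  -0.   ]), 'tool_pos': array([ 0.187, -0.49 ,  0.226]), 'tool_rot': array([-3.14 , -0.   ,  0.365]), 'contact_force': array([-0.8  ,  0.096, -0.169]), 'torque': array([-0.017, -0.017, -0.028]), 'grip_force': np.float64(0.0), 'opening': np.float64(0.092)}
scene ['image', 'range_z', 'vfov', 'cx', 'cy', 'extrinsics', 'E', 'f'] 43.40003035993416 319.15118279787976 193.7573224706526 [[-0.76, -0.455, 0.465, 1.287], [0.65, -0.512, 0.561, 0.926], [-0.017, 0.729, 0.685, 1.179], [0.0, 0.0, 0.0, 1.0]]
{}
side ['image', 'range_z', 'vfov', 'cx', 'cy', 'extrinsics', 'E', 'f'] 44.31004799693991 325.3820645623483 196.0086978120123 [[-0.986, 0.134, -0.095, 0.393], [-0.164, -0.772, 0.614, 1.083], [0.008, 0.621, 0.783, 1.402], [0.0, 0.0, 0.0, 1.0]]
{}
wrist ['image', 'range_z', 'vfov', 'cx', 'cy', 'hand_eye', 'E', 'f'] 61.798991921109135 311.1686197871803 205.08739821673086 [[0.358, 0.898, 0.257, 0.257], [-0.934, 0.344, 0.097, -0.464], [-0.002, -0.274, 0.962, 0.383], [0.0, 0.0, 0.0, 1.0]]
{}
```

View pics/scene0.png

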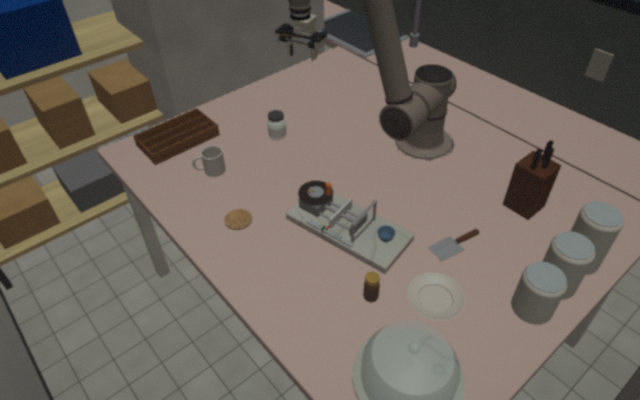

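View pics/side0.png

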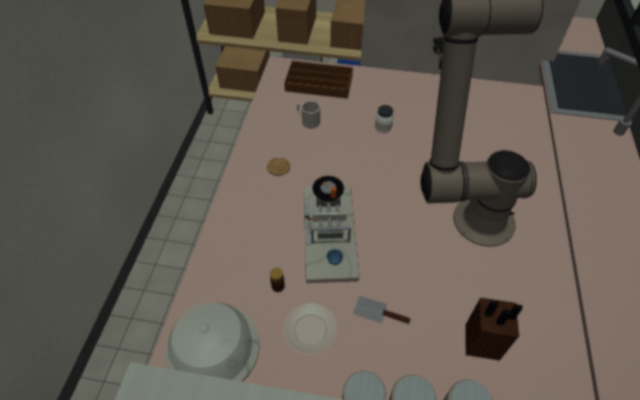

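Scene view: wheel at about (316,192) with the orange handle at (329,187). Side view: wheel at (328,188), handle at (334,192), and the board runs down the image towards the bowl at (335,257).

Run:
```python
from h import *
for n,w in(("scene",(316,192)),("side",(328,187))):
    c=cam(n);im=c['image'];hsv=cv2.cvtColor(im,cv2.COLOR_RGB2HSV)
    m=cv2.inRange(hsv,(3,170,90),(16,255,255)); 
    x0,y0=w; k=np.zeros_like(m);k[y0-30:y0+30,x0-30:x0+40]=1;m*=k
    v,u=np.nonzero(m);print(n,'handle px',u.mean(),v.mean(),len(u),ray(c,u.mean(),v.mean(),.115))
    print('wheel',ray(c,*w,.092))
    m=cv2.inRange(hsv,(95,110,40),(115,255,255));m[:200]=0;v,u=np.nonzero(m)
    print('bowl',ray(c,u.mean(),v.mean(),.05))
    b=((hsv[:,:,2]<45)).astype(np.uint8);b*=k;v,u=np.nonzero(b);print('black',len(u),ray(c,(u.min()+u.max())/2,(v.min()+v.max())/2,.09), u.min(),u.max(),v.min(),v.max())
    cr=im[130:290,240:430];cv2.imwrite(f'pics/{n}_crop.png',cv2.resize(cr[:,:,::-1],None,fx=4,fy=3.75,interpolation=2))
    if n=='side':
        for p in((304,279),(357,277),(354,186)):print(p,ray(c,*p,.03))
    else:
        for p in((288,217),(386,265),(413,236)):print(p,ray(c,*p,.03))
s=robot.observe();print(s['tool_pos'])
```

```text
scene handle px 327.73333333333335 186.13333333333333 15 [0.52129062 0.04540444 0.115     ]
wheel [0.55075566 0.02242312 0.092     ]
bowl [nan nan nan]
black 246 [0.55477754 0.02219987 0.09      ] 300 330 182 204
(288, 217) [0.65103538 0.00071342 0.03      ]
(386, 265) [0.55739259 0.34137443 0.03      ]
(413, 236) [0.41452501 0.31750356 0.03      ]
side handle px 333.3636363636364 188.9090909090909 11 [0.5281784  0.03986365 0.115     ]
wheel [0.55016709 0.01596499 0.092     ]
bowl [0.48903786 0.26215841 0.05      ]
black 450 [0.54959289 0.03001928 0.09      ] 313 342 177 204
(304, 279) [0.57167234 0.34788954 0.03      ]
(357, 277) [0.40830892 0.31271627 0.03      ]
(354, 186) [ 0.4654811  -0.05532465  0.03      ]
[ 0.18728895 -0.49028989  0.22640383]<stdin>:9: RuntimeWarning: Mean of empty slice.
  ret = ret.dtype.type(ret / rcount)
```

View pics/side_crop.png

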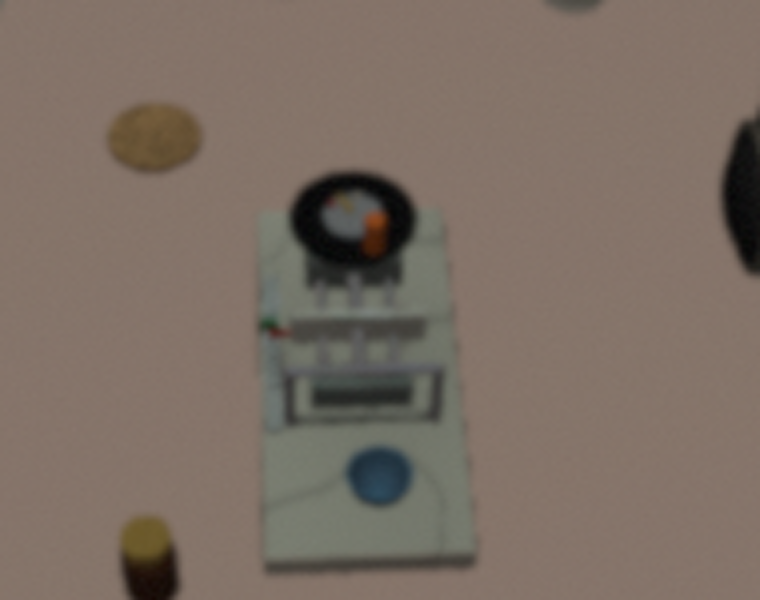

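The crop shows the fence, with the red pointer at (278,333) just ahead of the green tab at (268,324). The handle is at about (0.525, 0.042) and the board yaw is about 0.154. I'll fly over it.

>>> move_arm(
  motion=[
    [0.5,-0.375,0,0,0,0.033],
    [1,-0.75,0,0,0,0.067],
    [1,-0.75,0,0,0,0.067],
  ],
)

```text
time: 0.62
tool_pos: [0.2555, -0.3816, 0.227]
tool_rot: [-3.141, -0.0, 0.158]
contact_force: [-1.0, -0.8, 1.0]
opening: 0.0918
grip_force: 0.0
```

>>> move_arm(
  motion=[
    [0.42,-0.48,0,0,0,0],
    [0.83,-0.95,0,0,0,0],
    [0.83,-0.95,0,0,0,0],
  ],
)

```text
time: 1.0
tool_pos: [0.3228, -0.2758, 0.2269]
tool_rot: [-3.142, -0.0, 0.16]
contact_force: [0.1, -1.0, 0.1]
opening: 0.0917
grip_force: 0.0
```

>>> move_arm(
  motion=[
    [0.42,-0.48,0,0,0,0],
    [0.83,-0.95,0,0,0,0],
    [0.83,-0.95,0,0,0,0],
  ],
)

```text
time: 1.38
tool_pos: [0.3903, -0.1698, 0.2268]
tool_rot: [3.141, -0.001, 0.16]
contact_force: [0.4, -0.6, 0.5]
opening: 0.0918
grip_force: 0.0
```

>>> move_arm(
  motion=[
    [0.42,-0.48,0,0,0,0],
    [0.83,-0.95,0,0,0,0],
    [0.83,-0.95,0,0,0,0],
  ],
)

```text
time: 1.75
tool_pos: [0.4578, -0.0639, 0.2265]
tool_rot: [3.141, -0.0, 0.158]
contact_force: [0.1, -0.4, -0.3]
opening: 0.0915
grip_force: 0.0
```

>>> move_arm(
  motion=[
    [0.42,-0.48,0,0,0,0],
    [0.83,-0.95,0,0,0,0],
    [0.83,-0.95,0,0,0,0],
    [0.83,-0.95,0,0,0,0],
  ],
)

```text
time: 2.25
tool_pos: [0.5235, 0.0395, 0.2263]
tool_rot: [3.141, 0.001, 0.153]
contact_force: [-0.5, -0.8, -0.1]
opening: 0.0921
grip_force: 0.0
```

Run:
```python
from h import *
s=robot.observe();print(s['time'],s['tool_pos'],s['tool_rot'],s['contact_force'])
c=cam('wrist');save(c,'w1.png')
```

```text
2.25 [0.52349985 0.03953042 0.22625858] [3.14063449e+00 1.25398150e-03 1.53030018e-01] [-0.52372878 -0.82871007 -0.11358923]
```

View pics/w1.png

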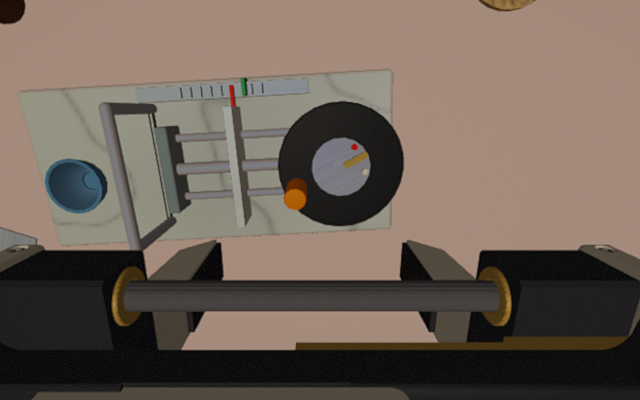

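The wrist view is clear. It shows the wheel at (341,163), handle top at (295,199), red pointer at (233,95), green tab at (244,86), red pin at (354,147), white pin at (366,172) and the brass bar between the pins.

```bash
cat >> h.py <<'E'
def measure(c,dbg=True):
    hsv=cv2.cvtColor(c['image'],cv2.COLOR_RGB2HSV);o={}
    big=lambda m:max(cv2.findContours(m,0,1)[0],key=cv2.contourArea)
    roi=np.zeros((400,640),np.uint8);roi[:235]=255
    # wheel
    m=cv2.inRange(hsv,(0,0,0),(180,255,50))&roi;
    if m.any():
        e=cv2.fitEllipse(cv2.convexHull(big(m)));o['wheel']=ray(c,*e[0],.092);o['wpx']=np.round(e[0]+e[1],1)
    for n,lo,hi,z in(('handle',(5,200,150),(16,255,255),.134),('tab',(50,120,50),(80,255,255),.049),('red',(0,190,120),(4,255,255),.048),('brass',(18,120,80),(30,255,255),.096)):
        m=cv2.inRange(hsv,lo,hi)&roi
        if m.any():
            k=big(m);(x,y),wh,a=cv2.minAreaRect(k);o[n]=ray(c,x,y,z);o[n+'px']=np.round([x,y,*wh,a],1)
    return o
E
python3 - <<'E'
from h import *
c=cam('wrist')
for k,v in measure(c).items():print(k,np.round(v,4))
print('board corner',[np.round(ray(c,u,v,.03),4) for u,v in((22,94),(391,70),(391,229),(62,245))])
print('distort?',c['f'])
E
```

```text
wheel [0.5567 0.018  0.092 ]
wpx [340.2 163.1 122.6 125.6]
handle [0.5302 0.0527 0.134 ]
handlepx [294.5 198.5  19.8  19.8  45. ]
tab [0.6086 0.1168 0.049 ]
tabpx [243.   86.   16.3   3.6  84.3]
red [0.5984 0.127  0.048 ]
redpx [231.6  95.5  19.4   3.   83.7]
brass [ 0.6974 -0.0891  0.096 ]
brasspx [511.5   3.5   7.   41.   90. ]
board corner [array([0.5679, 0.339 , 0.03  ]), array([ 0.6463, -0.0221,  0.03  ]), array([ 0.4835, -0.0582,  0.03  ]), array([0.4076, 0.3076, 0.03  ])]
distort? 334.18232046562
```

Run:
```python
from h import *
c=cam('wrist')
def pz(u,v):
    r=c['range_z'][v,u]; p=c['E']@np.array([(u-c['cx'])/c['f']*r,-(v-c['cy'])/c['f']*r,-r,1]);return np.round(p[:3],4)
for n,p in dict(wheel=(300,150),wheel2=(385,190),hub=(335,180),hub2=(325,160),bar=(355,160),red=(354,147),white=(366,172),handle=(294,198),bow=(112,150),bowtop=(107,108)).items():print(n,pz(*p))
```

```text
wheel [0.5624 0.0545 0.0904]
wheel2 [ 0.5387 -0.026   0.0911]
hub [0.5407 0.0198 0.0902]
hub2 [0.557  0.0316 0.0901]
bar [0.5615 0.0061 0.0941]
red [0.5724 0.0092 0.0948]
white [ 0.5528 -0.0052  0.0953]
handle [0.5302 0.0532 0.1332]
bow [0.5421 0.2033 0.1132]
bowtop [0.5743 0.2075 0.112 ]
```

>>> move_arm(
  motion=[
    [0.04,-0.06,0.4,0,0,0],
    [0.086,-0.12,0.8,0,0,0],
    [0.086,-0.12,0.8,0,0,0],
  ],
  fingers=0.2,
  newtons=15,
)

```text
time: 2.78
tool_pos: [0.5283, 0.054, 0.1446]
tool_rot: [-3.141, 0.006, 0.153]
contact_force: [0.7, -1.3, 0.2]
opening: 0.0664
grip_force: 0.0
```

>>> move_arm(
  motion=[
    [0.01,0.01,0.2,0,0,0],
    [0.01,0.01,0.43,0,0,0],
    [0.01,0.01,0.43,0,0,0],
  ],
)

```text
time: 3.15
tool_pos: [0.5312, 0.0532, 0.1043]
tool_rot: [3.141, 0.001, 0.153]
contact_force: [0.6, 0.4, 0.6]
opening: 0.0552
grip_force: 0.0
```

>>> move_arm(
  motion=[
    [0,0,0,0,0,0],
    [0,0,0,0,0,0],
    [0,0,0,0,0,0],
    [0,0,0,0,0,0],
  ],
  fingers=-1,
  newtons=20,
)

```text
time: 3.65
tool_pos: [0.5315, 0.0541, 0.104]
tool_rot: [3.141, -0.0, 0.154]
contact_force: [0.3, -0.3, 0.2]
opening: 0.0199
grip_force: 0.0
```

Run:
```python
from h import *
s=robot.observe();print(s['time'],s['tool_pos'],s['tool_rot'],s['contact_force'],s['opening'],s['grip_force'])
c=cam('wrist');save(c,'w2.png')
for k,v in measure(c).items():print(k,np.round(v,4))
```

```text
3.65 [0.53154872 0.05414912 0.10403165] [ 3.14140982e+00 -4.64371776e-04  1.54431443e-01] [ 0.30878035 -0.2925018   0.24008102] 0.01986330168786787 0.0
wheel [0.559  0.0186 0.092 ]
wpx [384.2 214.2 192.5 206.3]
tab [0.6092 0.1156 0.049 ]
tabpx [228.9  89.9  26.5  10.7  82.9]
red [0.5988 0.127  0.048 ]
redpx [209.  104.7  32.2   5.6  82.6]
brass [0.5628 0.0067 0.096 ]
brasspx [410.  213.   11.6  42.9  63.4]
```

View pics/w2.png

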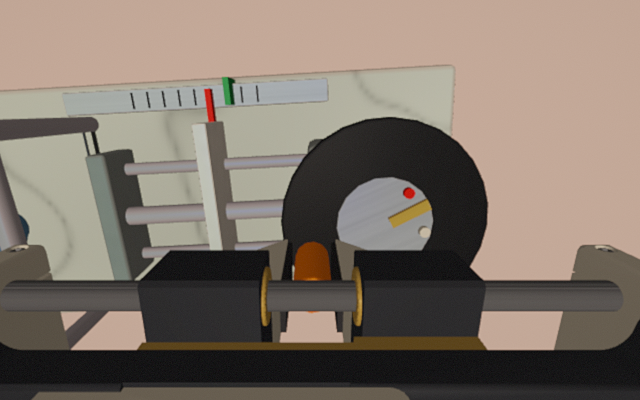

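Both pads are about to meet the handle, and the bar sits midway between the pins. I'll write an arc-row helper and start with a short arc.

>>> move_arm(
  motion=[
    [0,0,0,0,0,0],
    [0,0,0,0,0,0],
  ],
)

```text
time: 3.95
tool_pos: [0.5316, 0.054, 0.1039]
tool_rot: [3.141, -0.0, 0.154]
contact_force: [0.3, -1.2, 2.4]
opening: 0.0182
grip_force: 20.0
```

```bash
cat > arc.py <<'E'
import sys,numpy as np
# start angle, end angle (deg, tool-plane, + = anticlockwise), rows
a,b,n=float(sys.argv[1]),float(sys.argv[2]),int(sys.argv[3])
p=lambda t:.43*np.array([np.cos(np.radians(t)),-np.sin(np.radians(t))])
print([[*np.round(p(a+(b-a)*i/n)-p(a),3).tolist(),0,0,0,0] for i in range(1,n+1)])
E
python3 arc.py 117 147 4
python3 -c "
from h import *
s=robot.observe();print(s['tool_pos'],s['contact_force'],s['opening'],s['grip_force'])"
```

```text
[[-0.048, 0.029, 0, 0, 0, 0], [-0.093, 0.064, 0, 0, 0, 0], [-0.132, 0.104, 0, 0, 0, 0], [-0.165, 0.149, 0, 0, 0, 0]]
[0.53163482 0.05400675 0.10390586] [ 0.29743188 -1.17624747  2.39474347] 0.018159053993775716 19.999094009399414
```

>>> move_arm(
  motion=[
    [-0.048,0.029,0,0,0,0],
    [-0.093,0.064,0,0,0,0],
    [-0.132,0.104,0,0,0,0],
    [-0.165,0.149,0,0,0,0],
  ],
)

```text
time: 4.45
tool_pos: [0.5167, 0.0369, 0.1038]
tool_rot: [-3.141, 0.001, 0.154]
contact_force: [-0.4, 6.7, 5.7]
opening: 0.0175
grip_force: 20.0
```

```bash
python3 arc.py 147 207 7; python3 arc.py 207 267 7
```

```text
[[-0.031, 0.056, 0, 0, 0, 0], [-0.053, 0.117, 0, 0, 0, 0], [-0.066, 0.18, 0, 0, 0, 0], [-0.069, 0.244, 0, 0, 0, 0], [-0.063, 0.308, 0, 0, 0, 0], [-0.047, 0.37, 0, 0, 0, 0], [-0.023, 0.429, 0, 0, 0, 0]]
[[0.033, 0.055, 0, 0, 0, 0], [0.075, 0.104, 0, 0, 0, 0], [0.123, 0.147, 0, 0, 0, 0], [0.177, 0.182, 0, 0, 0, 0], [0.235, 0.208, 0, 0, 0, 0], [0.297, 0.226, 0, 0, 0, 0], [0.361, 0.234, 0, 0, 0, 0]]
```

>>> move_arm(
  motion=[
    [-0.031,0.056,0,0,0,0],
    [-0.053,0.117,0,0,0,0],
    [-0.066,0.18,0,0,0,0],
    [-0.069,0.244,0,0,0,0],
    [-0.063,0.308,0,0,0,0],
    [-0.047,0.37,0,0,0,0],
    [-0.023,0.429,0,0,0,0],
  ],
)

```text
time: 5.32
tool_pos: [0.5197, -0.006, 0.1037]
tool_rot: [-3.14, 0.004, 0.154]
contact_force: [-6.3, 1.5, 9.6]
opening: 0.0175
grip_force: 20.0
```

Run:
```python
from h import *
s=robot.observe();print(s['time'],s['tool_pos'],s['contact_force'],s['torque'])
c=cam('wrist')
for k,v in measure(c).items():print(k,np.round(v,4))
```

```text
5.325 [ 0.51967657 -0.00599621  0.10370959] [-6.34563589  1.48509766  9.623912  ] [ 0.43615702  1.02316247 -0.02841982]
wheel [0.5588 0.0176 0.092 ]
wpx [276.  175.8 206.  213.1]
tab [0.6087 0.1145 0.049 ]
tabpx [129.   52.5  29.   18.   90. ]
red [0.5995 0.1237 0.048 ]
redpx [114.   66.8  34.1   5.7  78.2]
brass [0.5679 0.0186 0.096 ]
brasspx [275.5 159.   42.   11.   90. ]
```

```bash
python3 arc.py 207 327 12; python3 arc.py 327 447 12
```

```text
[[0.04, 0.064, 0, 0, 0, 0], [0.09, 0.119, 0, 0, 0, 0], [0.149, 0.165, 0, 0, 0, 0], [0.215, 0.201, 0, 0, 0, 0], [0.286, 0.224, 0, 0, 0, 0], [0.361, 0.234, 0, 0, 0, 0], [0.436, 0.232, 0, 0, 0, 0], [0.509, 0.216, 0, 0, 0, 0], [0.578, 0.188, 0, 0, 0, 0], [0.642, 0.148, 0, 0, 0, 0], [0.698, 0.098, 0, 0, 0, 0], [0.744, 0.039, 0, 0, 0, 0]]
[[0.035, -0.066, 0, 0, 0, 0], [0.058, -0.137, 0, 0, 0, 0], [0.069, -0.212, 0, 0, 0, 0], [0.066, -0.287, 0, 0, 0, 0], [0.051, -0.36, 0, 0, 0, 0], [0.023, -0.429, 0, 0, 0, 0], [-0.017, -0.493, 0, 0, 0, 0], [-0.067, -0.549, 0, 0, 0, 0], [-0.126, -0.595, 0, 0, 0, 0], [-0.193, -0.63, 0, 0, 0, 0], [-0.264, -0.653, 0, 0, 0, 0], [-0.338, -0.664, 0, 0, 0, 0]]
```

>>> move_arm(
  motion=[
    [0.04,0.064,-0.01,0,0,0],
    [0.09,0.119,-0.01,0,0,0],
    [0.149,0.165,-0.01,0,0,0],
    [0.215,0.201,-0.01,0,0,0],
    [0.286,0.224,-0.01,0,0,0],
    [0.361,0.234,-0.01,0,0,0],
    [0.436,0.232,-0.01,0,0,0],
    [0.509,0.216,-0.01,0,0,0],
    [0.578,0.188,-0.01,0,0,0],
    [0.642,0.148,-0.01,0,0,0],
    [0.698,0.098,-0.01,0,0,0],
    [0.744,0.039,-0.01,0,0,0],
  ],
)

```text
time: 6.88
tool_pos: [0.5948, 0.0005, 0.1039]
tool_rot: [3.141, 0.003, 0.154]
contact_force: [-3.7, -4.3, 0.9]
opening: 0.0174
grip_force: 20.0
```

>>> move_arm(
  motion=[
    [0.035,-0.066,0,0,0,0],
    [0.058,-0.137,0,0,0,0],
    [0.069,-0.212,0,0,0,0],
    [0.066,-0.287,0,0,0,0],
    [0.051,-0.36,0,0,0,0],
    [0.023,-0.429,0,0,0,0],
    [-0.017,-0.493,0,0,0,0],
    [-0.067,-0.549,0,0,0,0],
    [-0.126,-0.595,0,0,0,0],
    [-0.193,-0.63,0,0,0,0],
    [-0.264,-0.653,0,0,0,0],
    [-0.338,-0.664,0,0,0,0],
  ],
)

```text
time: 8.38
tool_pos: [0.5531, 0.061, 0.1042]
tool_rot: [3.14, -0.002, 0.154]
contact_force: [4.5, -4.4, -4.7]
opening: 0.0177
grip_force: 20.0
```

Run:
```python
from h import *
s=robot.observe();print(s['time'],s['tool_pos'],s['contact_force'])
c=cam('wrist');save(c,'w3.png')
for k,v in measure(c).items():print(k,np.round(v,4))
```

```text
8.375 [0.5530897  0.06104135 0.10416904] [ 4.54919088 -4.40052075 -4.74949221]
wheel [0.5617 0.0189 0.092 ]
wpx [388.6 248.4 174.5 195.6]
tab [0.6089 0.1168 0.049 ]
tabpx [234.8 128.4  25.    6.5  85.2]
red [0.6023 0.1109 0.048 ]
redpx [243.5 140.4  29.7   5.9  83.7]
brass [ 0.6913 -0.0539  0.096 ]
brasspx [616.5   5.5  11.   45.   90. ]
```

View pics/w3.png

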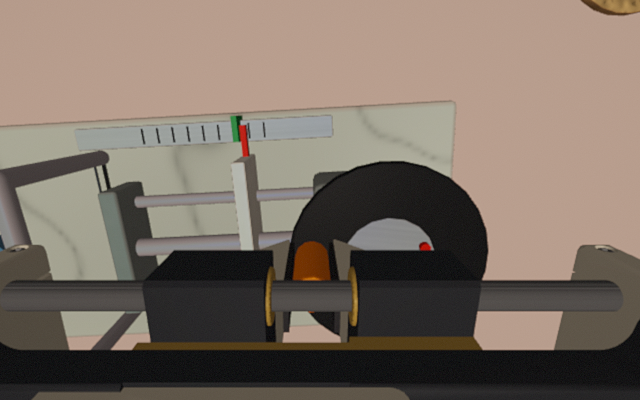

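The pointer is now about 4.4 mm behind the tab, so the stop is 2.6 to 10.6 mm further on. I'll check arm and pad stiffness with a small radial push before probing.

>>> move_arm(
  motion=[
    [0,0,0,0,0,0],
    [0,0,0,0,0,0],
  ],
)

```text
time: 8.68
tool_pos: [0.5522, 0.0611, 0.1041]
tool_rot: [3.14, 0.001, 0.154]
contact_force: [2.1, -4.3, -3.5]
opening: 0.0176
grip_force: 20.0
```

>>> move_arm(
  motion=[
    [0,0.01,0,0,0,0],
    [0,0.01,0,0,0,0],
  ],
)

```text
time: 8.93
tool_pos: [0.5522, 0.061, 0.1042]
tool_rot: [3.142, 0.001, 0.154]
contact_force: [1.7, -2.5, -5.9]
opening: 0.0173
grip_force: 20.0
```

```bash
python3 arc.py 447 477 5;for a in 477 481 485 489 493 ; do python3 arc.py $a $((a+4)) 2;done
```

```text
[[-0.045, 0.0, 0, 0, 0, 0], [-0.09, 0.005, 0, 0, 0, 0], [-0.134, 0.014, 0, 0, 0, 0], [-0.177, 0.028, 0, 0, 0, 0], [-0.218, 0.046, 0, 0, 0, 0]]
[[-0.013, 0.007, 0, 0, 0, 0], [-0.026, 0.015, 0, 0, 0, 0]]
[[-0.013, 0.008, 0, 0, 0, 0], [-0.025, 0.016, 0, 0, 0, 0]]
[[-0.012, 0.009, 0, 0, 0, 0], [-0.024, 0.018, 0, 0, 0, 0]]
[[-0.011, 0.01, 0, 0, 0, 0], [-0.023, 0.02, 0, 0, 0, 0]]
[[-0.011, 0.01, 0, 0, 0, 0], [-0.021, 0.021, 0, 0, 0, 0]]
```

Stiffness is about 2 N/mm at the command, so steps of about 4.5 mm are safe.

>>> move_arm(
  motion=[
    [-0.045,0,-0.01,0,0,0],
    [-0.09,0.005,-0.01,0,0,0],
    [-0.134,0.014,-0.01,0,0,0],
    [-0.177,0.028,-0.01,0,0,0],
    [-0.218,0.046,-0.01,0,0,0],
  ],
)

```text
time: 9.55
tool_pos: [0.5316, 0.0537, 0.1046]
tool_rot: [-3.141, -0.0, 0.154]
contact_force: [6.0, 0.2, -15.3]
opening: 0.0169
grip_force: 20.0
```

```bash
cat > f.py <<'E'
from h import *
s=robot.observe();p=np.array(s['tool_pos'])[:2]-[.556,.018];F=np.array(s['contact_force']);th=np.arctan2(p[1],p[0])
print('th',round(np.degrees(th),1),'alpha',round(np.degrees(th)-8.8,1),'r',round(np.hypot(*p)*1e3,1),'Ft',round(F[0]*np.sin(th)-F[1]*np.cos(th),2),'Fr',round(F[0]*np.cos(th)+F[1]*np.sin(th),2),'Fz',round(F[2],1))
E
python3 f.py
for a in 477 483 489 495 501 507 513 519 525 531 537 543 549 555 561 567 573 579 585 591 597 603 609 615 621 627 633 639; do echo -n $a; python3 arc.py $a $((a+6)) 2;done
```

```text
th 124.4 alpha 115.6 r 43.2 Ft 5.1 Fr -3.19 Fz -15.3
477[[-0.02, 0.011, 0, 0, 0, 0], [-0.039, 0.023, 0, 0, 0, 0]]
483[[-0.019, 0.013, 0, 0, 0, 0], [-0.036, 0.026, 0, 0, 0, 0]]
489[[-0.017, 0.015, 0, 0, 0, 0], [-0.033, 0.03, 0, 0, 0, 0]]
495[[-0.015, 0.016, 0, 0, 0, 0], [-0.03, 0.033, 0, 0, 0, 0]]
501[[-0.014, 0.018, 0, 0, 0, 0], [-0.026, 0.036, 0, 0, 0, 0]]
507[[-0.012, 0.019, 0, 0, 0, 0], [-0.023, 0.039, 0, 0, 0, 0]]
513[[-0.01, 0.02, 0, 0, 0, 0], [-0.018, 0.041, 0, 0, 0, 0]]
519[[-0.008, 0.021, 0, 0, 0, 0], [-0.014, 0.043, 0, 0, 0, 0]]
525[[-0.005, 0.022, 0, 0, 0, 0], [-0.009, 0.044, 0, 0, 0, 0]]
531[[-0.003, 0.022, 0, 0, 0, 0], [-0.005, 0.045, 0, 0, 0, 0]]
537[[-0.001, 0.023, 0, 0, 0, 0], [0.0, 0.045, 0, 0, 0, 0]]
543[[0.002, 0.022, 0, 0, 0, 0], [0.005, 0.045, 0, 0, 0, 0]]
549[[0.004, 0.022, 0, 0, 0, 0], [0.009, 0.044, 0, 0, 0, 0]]
555[[0.006, 0.022, 0, 0, 0, 0], [0.014, 0.043, 0, 0, 0, 0]]
561[[0.009, 0.021, 0, 0, 0, 0], [0.018, 0.041, 0, 0, 0, 0]]
567[[0.011, 0.02, 0, 0, 0, 0], [0.023, 0.039, 0, 0, 0, 0]]
573[[0.013, 0.019, 0, 0, 0, 0], [0.026, 0.036, 0, 0, 0, 0]]
579[[0.015, 0.017, 0, 0, 0, 0], [0.03, 0.033, 0, 0, 0, 0]]
585[[0.016, 0.015, 0, 0, 0, 0], [0.033, 0.03, 0, 0, 0, 0]]
591[[0.018, 0.014, 0, 0, 0, 0], [0.036, 0.026, 0, 0, 0, 0]]
597[[0.019, 0.012, 0, 0, 0, 0], [0.039, 0.023, 0, 0, 0, 0]]
603[[0.02, 0.01, 0, 0, 0, 0], [0.041, 0.018, 0, 0, 0, 0]]
609[[0.021, 0.008, 0, 0, 0, 0], [0.043, 0.014, 0, 0, 0, 0]]
615[[0.022, 0.005, 0, 0, 0, 0], [0.044, 0.009, 0, 0, 0, 0]]
621[[0.022, 0.003, 0, 0, 0, 0], [0.045, 0.005, 0, 0, 0, 0]]
627[[0.023, 0.001, 0, 0, 0, 0], [0.045, 0.0, 0, 0, 0, 0]]
633[[0.022, -0.002, 0, 0, 0, 0], [0.045, -0.005, 0, 0, 0, 0]]
639[[0.022, -0.004, 0, 0, 0, 0], [0.044, -0.009, 0, 0, 0, 0]]
```

>>> move_arm(
  motion=[
    [-0.02,0.011,0.006,0,0,0],
    [-0.039,0.023,0.012,0,0,0],
  ],
)

```text
time: 9.8
tool_pos: [0.5281, 0.0511, 0.1043]
tool_rot: [-3.141, -0.0, 0.154]
contact_force: [2.9, 3.6, -5.6]
opening: 0.0177
grip_force: 20.0
```

```bash
python3 f.py; for a in 483 486 489 492 495 498 501 504 507 510; do echo -n $a; python3 arc.py $a $((a+3)) 1;done
```

```text
th 130.2 alpha 121.4 r 43.3 Ft 4.51 Fr 0.91 Fz -5.6
483[[-0.019, 0.013, 0, 0, 0, 0]]
486[[-0.018, 0.014, 0, 0, 0, 0]]
489[[-0.017, 0.015, 0, 0, 0, 0]]
492[[-0.016, 0.015, 0, 0, 0, 0]]
495[[-0.015, 0.016, 0, 0, 0, 0]]
498[[-0.015, 0.017, 0, 0, 0, 0]]
501[[-0.014, 0.018, 0, 0, 0, 0]]
504[[-0.013, 0.019, 0, 0, 0, 0]]
507[[-0.012, 0.019, 0, 0, 0, 0]]
510[[-0.011, 0.02, 0, 0, 0, 0]]
```

>>> move_arm(
  motion=[
    [-0.019,0.013,0,0,0,0],
    [-0.036,0.026,0,0,0,0],
  ],
)

```text
time: 10.05
tool_pos: [0.5245, 0.0476, 0.1044]
tool_rot: [-3.141, 0.001, 0.154]
contact_force: [3.1, 5.1, -6.6]
opening: 0.018
grip_force: 20.0
```

>>> move_arm(
  motion=[
    [-0.017,0.015,0,0,0,0],
    [-0.017,0.015,0,0,0,0],
  ],
)

```text
time: 10.3
tool_pos: [0.5227, 0.0456, 0.1044]
tool_rot: [-3.141, 0.001, 0.154]
contact_force: [0.7, 4.1, -6.3]
opening: 0.0174
grip_force: 20.0
```

>>> move_arm(
  motion=[
    [-0.01,0.01,0,0,0,0],
    [-0.021,0.021,0,0,0,0],
  ],
)

```text
time: 10.55
tool_pos: [0.5211, 0.0435, 0.1044]
tool_rot: [-3.141, 0.001, 0.154]
contact_force: [0.4, 5.8, -5.9]
opening: 0.0176
grip_force: 20.0
```

>>> move_arm(
  motion=[
    [-0.01,0.011,0,0,0,0],
    [-0.02,0.022,0,0,0,0],
  ],
)

```text
time: 10.8
tool_pos: [0.5193, 0.0411, 0.1044]
tool_rot: [-3.141, 0.001, 0.154]
contact_force: [0.4, 5.9, -4.8]
opening: 0.0175
grip_force: 20.0
```

>>> move_arm(
  motion=[
    [-0.012,0.014,0,0,0,0],
    [-0.023,0.03,0,0,0,0],
  ],
)

```text
time: 11.05
tool_pos: [0.5174, 0.0377, 0.1044]
tool_rot: [-3.141, 0.002, 0.154]
contact_force: [-0.6, 5.2, -5.0]
opening: 0.0174
grip_force: 20.0
```

>>> move_arm(
  motion=[
    [-0.013,0.019,0,0,0,0],
    [-0.024,0.038,0,0,0,0],
  ],
)

```text
time: 11.3
tool_pos: [0.5155, 0.0336, 0.1044]
tool_rot: [-3.141, 0.002, 0.154]
contact_force: [-0.9, 5.2, -5.2]
opening: 0.0175
grip_force: 20.0
```

>>> move_arm(
  motion=[
    [-0.01,0.02,0,0,0,0],
    [-0.02,0.04,0,0,0,0],
  ],
)

```text
time: 11.55
tool_pos: [0.5141, 0.0293, 0.1044]
tool_rot: [-3.141, 0.002, 0.154]
contact_force: [-0.3, 4.7, -6.5]
opening: 0.0171
grip_force: 20.0
```

>>> move_arm(
  motion=[
    [-0.008,0.021,0,0,0,0],
    [-0.015,0.042,0,0,0,0],
  ],
)

```text
time: 11.8
tool_pos: [0.5131, 0.0248, 0.1044]
tool_rot: [-3.141, 0.002, 0.154]
contact_force: [-1.4, 4.8, -4.1]
opening: 0.0177
grip_force: 20.0
```

>>> move_arm(
  motion=[
    [-0.006,0.022,0,0,0,0],
    [-0.011,0.044,0,0,0,0],
  ],
)

```text
time: 12.05
tool_pos: [0.5126, 0.0203, 0.1044]
tool_rot: [-3.141, 0.003, 0.154]
contact_force: [-1.7, 5.0, -5.8]
opening: 0.0177
grip_force: 20.0
```

>>> move_arm(
  motion=[
    [-0.003,0.022,0,0,0,0],
    [-0.006,0.045,0,0,0,0],
  ],
)

```text
time: 12.3
tool_pos: [0.5126, 0.0158, 0.1044]
tool_rot: [-3.141, 0.003, 0.154]
contact_force: [-1.4, 4.6, -4.7]
opening: 0.0178
grip_force: 20.0
```

535→541.

>>> move_arm(
  motion=[
    [-0.001,0.022,0,0,0,0],
    [-0.001,0.045,0,0,0,0],
  ],
)

```text
time: 12.55
tool_pos: [0.5131, 0.0113, 0.1044]
tool_rot: [-3.141, 0.003, 0.155]
contact_force: [-2.1, 4.6, -3.6]
opening: 0.0176
grip_force: 20.0
```

>>> move_arm(
  motion=[
    [0.001,0.022,0,0,0,0],
    [0.003,0.045,0,0,0,0],
  ],
)

```text
time: 12.8
tool_pos: [0.514, 0.0068, 0.1043]
tool_rot: [-3.141, 0.003, 0.154]
contact_force: [-2.9, 4.8, -3.7]
opening: 0.0174
grip_force: 20.0
```

>>> move_arm(
  motion=[
    [0.004,0.022,0,0,0,0],
    [0.008,0.044,0,0,0,0],
  ],
)

```text
time: 13.05
tool_pos: [0.5154, 0.0025, 0.1043]
tool_rot: [-3.141, 0.003, 0.155]
contact_force: [-2.8, 3.5, -4.1]
opening: 0.0173
grip_force: 20.0
```

>>> move_arm(
  motion=[
    [0.006,0.022,0,0,0,0],
    [0.012,0.043,0,0,0,0],
  ],
)

```text
time: 13.3
tool_pos: [0.5173, -0.0016, 0.1043]
tool_rot: [-3.141, 0.003, 0.155]
contact_force: [-3.4, 3.7, -3.4]
opening: 0.0174
grip_force: 20.0
```

>>> move_arm(
  motion=[
    [0.008,0.021,0,0,0,0],
    [0.017,0.042,0,0,0,0],
  ],
)

```text
time: 13.55
tool_pos: [0.5196, -0.0056, 0.1043]
tool_rot: [-3.141, 0.004, 0.155]
contact_force: [-3.6, 4.1, -3.6]
opening: 0.0175
grip_force: 20.0
```

>>> move_arm(
  motion=[
    [0.008,0.017,0,0,0,0],
    [0.017,0.033,0,0,0,0],
  ],
)

```text
time: 13.8
tool_pos: [0.5218, -0.0086, 0.1043]
tool_rot: [-3.141, 0.004, 0.154]
contact_force: [-6.5, 6.7, -1.7]
opening: 0.0173
grip_force: 20.0
```

The tangential force jumped to 9.3 N. I'll hold to see whether it persists, which would mean the stop.

>>> move_arm(
  motion=[
    [0,0,0,0,0,0],
    [0,0,0,0,0,0],
  ],
)

```text
time: 14.05
tool_pos: [0.5217, -0.0084, 0.1043]
tool_rot: [-3.141, 0.004, 0.155]
contact_force: [-4.8, 3.5, -2.7]
opening: 0.0174
grip_force: 20.0
```

```bash
python3 f.py
python3 - <<'E'
from h import *
c=cam('wrist');save(c,'w4.png')
for k,v in measure(c).items():print(k,np.round(v,4))
E
python3 arc.py 570 573 2
```

```text
th -142.4 alpha -151.2 r 43.3 Ft 5.64 Fr 1.66 Fz -2.7
wheel [0.5586 0.0177 0.092 ]
wpx [270.6 178.9 204.7 212.5]
tab [0.6087 0.1146 0.049 ]
tabpx [125.   55.5  29.   18.   90. ]
red [0.6036 0.1039 0.048 ]
redpx [144.2  68.   33.3   5.5  79.7]
brass [0.5677 0.0196 0.096 ]
brasspx [268.  162.2  42.8  11.1  84.6]
[[0.006, 0.01, 0, 0, 0, 0], [0.012, 0.019, 0, 0, 0, 0]]
```

View pics/w4.png

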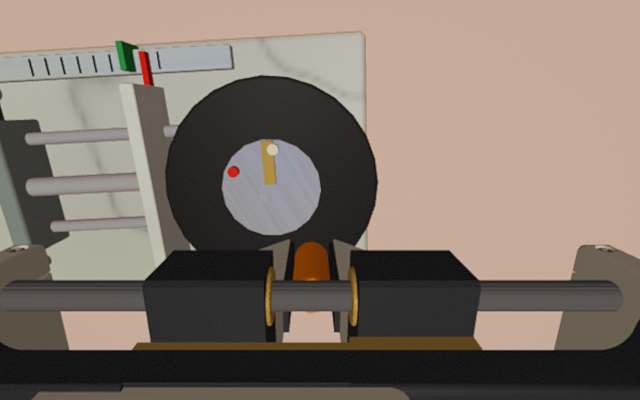

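The bar is at the white pin, as expected when winding back. I'll push slightly further to confirm the stop.

>>> move_arm(
  motion=[
    [0.006,0.01,0,0,0,0],
    [0.012,0.019,0,0,0,0],
  ],
)

```text
time: 14.35
tool_pos: [0.5219, -0.0089, 0.1041]
tool_rot: [-3.138, 0.006, 0.154]
contact_force: [-10.3, 9.8, 0.9]
opening: 0.0178
grip_force: 20.0
```

```bash
python3 f.py;python3 arc.py 573 575 2
```

```text
th -141.8 alpha -150.6 r 43.5 Ft 14.08 Fr 2.07 Fz 0.9
[[0.004, 0.006, 0, 0, 0, 0], [0.008, 0.012, 0, 0, 0, 0]]
```

The force reached 14 N with only about 0.5 mm of movement, so the rear stop is found and the clutch has held. Now I'll wind forward.

```bash
python3 arc.py 573 453 12; python3 arc.py 453 349 12
```

```text
[[-0.035, -0.066, 0, 0, 0, 0], [-0.058, -0.137, 0, 0, 0, 0], [-0.069, -0.212, 0, 0, 0, 0], [-0.066, -0.287, 0, 0, 0, 0], [-0.051, -0.36, 0, 0, 0, 0], [-0.023, -0.429, 0, 0, 0, 0], [0.017, -0.493, 0, 0, 0, 0], [0.067, -0.549, 0, 0, 0, 0], [0.126, -0.595, 0, 0, 0, 0], [0.193, -0.63, 0, 0, 0, 0], [0.264, -0.653, 0, 0, 0, 0], [0.338, -0.664, 0, 0, 0, 0]]
[[0.065, 0.002, 0, 0, 0, 0], [0.129, 0.013, 0, 0, 0, 0], [0.191, 0.034, 0, 0, 0, 0], [0.248, 0.063, 0, 0, 0, 0], [0.301, 0.102, 0, 0, 0, 0], [0.347, 0.147, 0, 0, 0, 0], [0.386, 0.199, 0, 0, 0, 0], [0.416, 0.257, 0, 0, 0, 0], [0.438, 0.318, 0, 0, 0, 0], [0.45, 0.382, 0, 0, 0, 0], [0.452, 0.447, 0, 0, 0, 0], [0.445, 0.511, 0, 0, 0, 0]]
```

>>> move_arm(
  motion=[
    [-0.035,-0.066,0,0,0,0],
    [-0.058,-0.137,0,0,0,0],
    [-0.069,-0.212,0,0,0,0],
    [-0.066,-0.287,0,0,0,0],
    [-0.051,-0.36,0,0,0,0],
    [-0.023,-0.429,0,0,0,0],
    [0.017,-0.493,0,0,0,0],
    [0.067,-0.549,0,0,0,0],
    [0.126,-0.595,0,0,0,0],
    [0.193,-0.63,0,0,0,0],
    [0.264,-0.653,0,0,0,0],
    [0.338,-0.664,0,0,0,0],
  ],
)

```text
time: 15.85
tool_pos: [0.5474, 0.0603, 0.1042]
tool_rot: [3.141, 0.002, 0.155]
contact_force: [-3.4, -2.8, -4.5]
opening: 0.0177
grip_force: 20.0
```

```bash
python3 f.py
python3 - <<'E'
from h import *
c=cam('wrist')
o=measure(c)
for k,v in o.items():print(k,np.round(v,4))
print((o['red']-o['tab'])[:2]@[-.21,.978])
E
```

```text
th 101.5 alpha 92.7 r 43.2 Ft -3.93 Fr -2.1 Fz -4.5
wheel [0.5607 0.0189 0.092 ]
wpx [389.1 240.2 179.5 199.2]
handle [0.5817 0.0167 0.134 ]
handlepx [429.  232.5   3.    0.  -90. ]
tab [0.6089 0.1169 0.049 ]
tabpx [234.4 118.5  25.5   6.1  83.7]
red [0.6029 0.1075 0.048 ]
redpx [249.  130.6  31.1   5.2  84. ]
brass [ 0.5701 -0.0008  0.096 ]
brasspx [431.5 232.    4.    3.   90. ]
-0.007928252674204661
```

>>> move_arm(
  motion=[
    [0.065,0.002,0,0,0,0],
    [0.129,0.013,0,0,0,0],
    [0.191,0.034,0,0,0,0],
    [0.248,0.063,0,0,0,0],
    [0.301,0.102,0,0,0,0],
    [0.347,0.147,0,0,0,0],
    [0.386,0.199,0,0,0,0],
    [0.416,0.257,0,0,0,0],
    [0.438,0.318,0,0,0,0],
    [0.45,0.382,0,0,0,0],
    [0.452,0.447,0,0,0,0],
    [0.445,0.511,0,0,0,0],
  ],
)

```text
time: 17.4
tool_pos: [0.5985, 0.018, 0.104]
tool_rot: [-3.139, 0.003, 0.154]
contact_force: [-6.5, 5.3, -4.1]
opening: 0.0174
grip_force: 20.0
```

```bash
python3 f.py
python3 - <<'E'
from h import *
c=cam('wrist')
o=measure(c)
for k,v in o.items():print(k,np.round(v,4))
print((o['red']-o['tab'])[:2]@[-.21,.978])
print(robot.observe()['tool_pos'],np.round(c['hand_eye'],3).tolist())
E
```

```text
th -0.1 alpha -8.9 r 42.5 Ft -5.25 Fr -6.5 Fz -4.1
wheel [0.6104 0.0244 0.092 ]
wpx [301.4 230.   18.3 126.1]
tab [0.6092 0.117  0.049 ]
tabpx [162.3 187.7  23.5   5.3  80.5]
red [0.602  0.1129 0.048 ]
redpx [168.7 198.9  28.3   4.4  80.5]
brass [ 0.7211 -0.0743  0.096 ]
brasspx [556.5  35.   70.  131.   90. ]
-0.0024187071244667073
[0.59854379 0.01717863 0.10403214] [[0.001, 0.962, 0.275, 0.075], [1.0, -0.001, 0.0, 0.001], [0.0, 0.275, -0.962, -0.157], [0.0, 0.0, 0.0, 1.0]]
```

```bash
python3 arc.py 349 325 3
```

```text
[[-0.016, 0.058, 0, 0, 0, 0], [-0.039, 0.113, 0, 0, 0, 0], [-0.07, 0.165, 0, 0, 0, 0]]
```

>>> move_arm(
  motion=[
    [-0.016,0.058,0,0,0,0],
    [-0.039,0.113,0,0,0,0],
    [-0.07,0.165,0,0,0,0],
    [-0.07,0.165,0,0,0,0],
    [-0.07,0.165,0,0,0,0],
  ],
)

```text
time: 18.08
tool_pos: [0.5947, 0.0004, 0.1042]
tool_rot: [-3.14, 0.001, 0.154]
contact_force: [-4.0, 2.6, -3.9]
opening: 0.0174
grip_force: 20.0
```

>>> move_arm(
  motion=[
    [0,0,0,0,0,0],
    [0,0,0,0,0,0],
    [0,0,0,0,0,0],
    [0,0,-0.4,0,0,0],
    [0,0,-0.8,0,0,0],
    [-0.1,-0.4,-0.8,0,0,0],
    [-0.2,-0.9,-0.8,0,0,0],
    [-0.2,-0.9,-0.8,0,0,0],
  ],
  fingers=0.0,
)

```text
time: 19.08
tool_pos: [0.5611, 0.0881, 0.1851]
tool_rot: [-3.141, -0.001, 0.158]
contact_force: [-0.2, -0.5, -0.2]
opening: 0.0461
grip_force: 0.0
```

>>> move_arm(
  motion=[
    [0,-0.25,0,0,0,0],
    [0,-0.25,0,0,0,0],
    [0,-0.25,0,0,0,0],
  ],
)

```text
time: 19.45
tool_pos: [0.5585, 0.1091, 0.1845]
tool_rot: [3.141, -0.0, 0.154]
contact_force: [-0.6, 0.3, -0.1]
opening: 0.0462
grip_force: 0.0
```

Run:
```python
from h import *
c=cam('wrist')
o=measure(c)
for k,v in o.items():print(k,np.round(v,4))
print((o['red']-o['tab'])[:2]@[-.21,.978])
print(robot.observe()['tool_pos'],c['E'][:3,3])
x,y=map(int,o['tabpx'][:2])
cv2.imwrite('pics/w5.png',cv2.resize(c['image'][max(0,y-45):y+60,x-70:x+70,::-1],None,fx=5.5,fy=5.5,interpolation=cv2.INTER_CUBIC));print(x-70,max(0,y-45))
```

```text
wheel [0.5615 0.0198 0.092 ]
wpx [422.9 222.8 121.2 138.3]
handle [0.593  0.0006 0.134 ]
handlepx [484.9 202.6  23.8  25.2  80.5]
tab [0.6093 0.1175 0.049 ]
tabpx [309.7 138.   18.2   2.9  85.2]
red [0.5963 0.1135 0.048 ]
redpx [312.  153.5   9.    2.   90. ]
brass [ 0.7147 -0.0591  0.096 ]
brasspx [597.5  25.5  51.   83.   90. ]
-0.001221578446912663
[0.55848329 0.10900618 0.18449826] [0.63246348 0.11995656 0.34128795]
239 93
```

View pics/w5.png

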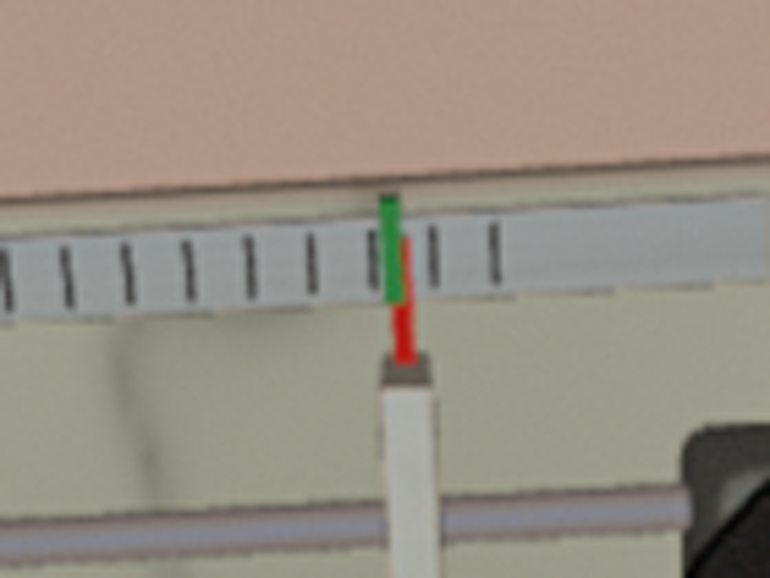

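The view is nearly straight down: the green tab is at crop (392,250) and the red pointer is slightly to its right (behind), at (403,330). Now a subpixel measurement.

```bash
cat > fine.py <<'E'
from h import *
# board-y coordinate (mm) of green and red centres from soft row profiles, upsampled
c=cam('wrist');o=measure(c);im=c['image'].astype(float)
x0,y0=map(int,o['tabpx'][:2]);Y=np.array([-.21,.978])
r=im[:,:,0]-np.maximum(im[:,:,1],im[:,:,2]);g=im[:,:,1]-np.maximum(im[:,:,0],im[:,:,2])
for n,ch,z in(('g',g,.052),('r',r,.048)):
    ch=np.clip(ch-20,0,None);out=[]
    for v in range(y0-14,y0+24):
        w=ch[v,x0-25:x0+25]
        if w.max()>60:
            u=(w*np.arange(x0-25,x0+25)).sum()/w.sum();p=ray(c,u,v,z)[:2]
            out.append((v,round(u,2),round(w.sum()/w.max(),2),round(p@Y*1e3,2)))
    print(n,out)
print('cam',c['E'][:3,3][:2]@Y*1e3, 'handle',o['handle'])
E
python3 fine.py
```

```text
g []
r [(141, np.float64(312.44), np.float64(1.77), np.float64(-15.3)), (146, np.float64(312.81), np.float64(1.24), np.float64(-15.38)), (147, np.float64(312.79), np.float64(1.38), np.float64(-15.31)), (148, np.float64(311.86), np.float64(2.73), np.float64(-14.45)), (149, np.float64(311.45), np.float64(3.32), np.float64(-14.05)), (150, np.float64(311.62), np.float64(3.29), np.float64(-14.15)), (151, np.float64(311.68), np.float64(3.19), np.float64(-14.15)), (152, np.float64(311.68), np.float64(3.17), np.float64(-14.11)), (153, np.float64(311.67), np.float64(3.18), np.float64(-14.05)), (154, np.float64(311.69), np.float64(3.13), np.float64(-14.01)), (155, np.float64(311.8), np.float64(3.14), np.float64(-14.06)), (156, np.float64(311.99), np.float64(3.25), np.float64(-14.18)), (157, np.float64(312.02), np.float64(3.55), np.float64(-14.16)), (158, np.float64(311.97), np.float64(3.74), np.float64(-14.07))]
cam -15.64887643985834 handle [0.59309207 0.00063492 0.134     ]
```

Lower the green threshold.

```bash
sed -i 's/ch-20/ch-8/; s/>60/>25/' fine.py; python3 fine.py | sed 's/np.float64//g' | cut -c1-900
```

```text
g [(129, (309.12), (3.0), (-13.04)), (130, (309.21), (3.37), (-13.07)), (131, (309.22), (3.48), (-13.03)), (132, (309.27), (3.53), (-13.02)), (133, (309.34), (3.12), (-13.03)), (134, (309.4), (3.14), (-13.03)), (135, (309.35), (3.25), (-12.94)), (136, (309.2), (3.2), (-12.77)), (137, (309.23), (3.1), (-12.74)), (138, (309.33), (2.8), (-12.77)), (139, (309.33), (2.89), (-12.73)), (140, (309.31), (2.93), (-12.66)), (141, (309.35), (3.07), (-12.64)), (142, (309.61), (3.12), (-12.82)), (143, (309.75), (2.95), (-12.89)), (144, (309.74), (2.9), (-12.83)), (145, (309.83), (3.14), (-12.86)), (146, (309.93), (3.0), (-12.9)), (147, (309.5), (2.1), (-12.48))]
r [(136, (312.4), (1.68), (-15.48)), (137, (312.43), (1.75), (-15.46)), (138, (312.43), (1.75), (-15.41)), (139, (312.44), (1.78), (-15.37)), (140, (312.45), (1.82), (-15.33)), (141, (312.5), (1.98), (-15.32)), (142, (312.58), (1.71), (-15.35)), (143, (312.59), (1.68), (-15.31)), (144, (312.63), (1.6), (-15.29)), (145, (312.82), (1.45), (-15.41)), (146, (313.02), (1.32), (-15.53)), (147, (312.88), (1.62), (-15.36)), (148, (311.86), (3.39), (-14.43)), (149, (311.6), (3.59), (-14.16)), (150, (311.67), (3.39), (-14.17)), (151, (311.69), (3.39), (-14.14)), (152, (311.69), (3.4), (-14.08)), (153, (311.69), (3.32), (-14.04)), (154, (311.81), (3.3), (-14.09)), (155, (311.96), (3.27), (-14.18)), (156, (311.98), (3.36), (-14.15)), (157, (311.98), (3.8), (-14.09)), (158, (311.92), (3.9), (-13.99)), (159, (311.86), (3.03), (-13.89))]
cam -15.655499571805413 handle [0.5929465  0.00075745 0.134     ]
```

Offset is −1.2 mm, so about 21.5° more forward. I'll return to the handle and regrip.

```bash
python3 arc.py 325 303.5 4
```

```text
[[-0.025, 0.032, 0, 0, 0, 0], [-0.052, 0.061, 0, 0, 0, 0], [-0.082, 0.088, 0, 0, 0, 0], [-0.115, 0.112, 0, 0, 0, 0]]
```

>>> move_arm(
  motion=[
    [0.1,0.4,0,0,0,0],
    [0.2,0.9,0,0,0,0],
    [0.2,0.9,0,0,0,0],
  ],
)

```text
time: 19.98
tool_pos: [0.5926, 0.0204, 0.1842]
tool_rot: [3.141, -0.0, 0.15]
contact_force: [0.5, 0.5, -0.4]
opening: 0.0461
grip_force: 0.0
```

>>> move_arm(
  motion=[
    [0,0.25,0,0,0,0],
    [0,0.25,0,0,0,0],
    [0,0.25,0.4,0,0,0],
    [0,0.25,0.8,0,0,0],
    [0,0.25,0.8,0,0,0],
  ],
)

```text
time: 20.6
tool_pos: [0.5931, 0.0009, 0.1018]
tool_rot: [-3.139, 0.007, 0.155]
contact_force: [-0.2, -0.6, 0.4]
opening: 0.0461
grip_force: 0.0
```

>>> move_arm(
  motion=[
    [0,0,0,0,0,0],
    [0,0,0,0,0,0],
    [0,0,0,0,0,0],
    [0,0,0,0,0,0],
    [0,0,0,0,0,0],
    [0,0,0,0,0,0],
  ],
  fingers=-1,
  newtons=20,
)

```text
time: 21.35
tool_pos: [0.596, -0.0001, 0.1055]
tool_rot: [-3.141, -0.002, 0.154]
contact_force: [-1.4, 3.1, 5.4]
opening: 0.0172
grip_force: 20.0
```

```bash
python3 f.py
```

```text
th -24.3 alpha -33.1 r 43.9 Ft -2.28 Fr -2.55 Fz 5.4
```

>>> move_arm(
  motion=[
    [-0.025,0.032,0,0,0,0],
    [-0.052,0.061,0,0,0,0],
    [-0.082,0.088,0,0,0,0],
    [-0.115,0.112,0,0,0,0],
    [-0.115,0.112,0,0,0,0],
    [-0.115,0.112,0,0,0,0],
  ],
)

```text
time: 22.1
tool_pos: [0.5867, -0.0129, 0.1055]
tool_rot: [3.142, -0.003, 0.154]
contact_force: [0.5, 2.7, 5.6]
opening: 0.0175
grip_force: 20.0
```

```bash
python3 f.py
```

```text
th -45.2 alpha -54.0 r 43.6 Ft -2.25 Fr -1.59 Fz 5.6
```

>>> move_arm(
  motion=[
    [0,0,0,0,0,0],
    [0,0,0,0,0,0],
    [0,0,0,0,0,0],
    [0,0,-0.4,0,0,0],
    [0,0,-0.8,0,0,0],
    [-0.05,-0.5,-0.8,0,0,0],
    [-0.09,-1.0,-0.8,0,0,0],
    [-0.09,-1.0,-0.8,0,0,0],
  ],
  fingers=0.0,
)

```text
time: 23.1
tool_pos: [0.5606, 0.0869, 0.1845]
tool_rot: [-3.141, 0.001, 0.158]
contact_force: [0.1, -0.2, 1.4]
opening: 0.0456
grip_force: 0.0
```

>>> move_arm(
  motion=[
    [0,-0.25,0,0,0,0],
    [0,-0.25,0,0,0,0],
    [0,-0.25,0,0,0,0],
  ],
)

```text
time: 23.48
tool_pos: [0.558, 0.1078, 0.1843]
tool_rot: [3.141, 0.0, 0.154]
contact_force: [0.0, 0.0, 0.1]
opening: 0.0459
grip_force: 0.0
```

```bash
python3 fine.py| sed 's/np.float64//g' | cut -c1-900
python3 - <<'E'
from h import *
c=cam('wrist');cv2.imwrite('pics/w6.png',cv2.resize(c['image'][90:250,250:500,::-1],None,fx=3.2,fy=3.2,interpolation=cv2.INTER_CUBIC))
E
```

```text
g [(128, (307.76), (3.16), (-13.07)), (129, (307.72), (3.62), (-12.98)), (130, (307.83), (3.58), (-13.03)), (131, (308.0), (3.44), (-13.12)), (132, (307.94), (3.24), (-13.02)), (133, (308.01), (3.18), (-13.03)), (134, (308.1), (3.18), (-13.06)), (135, (308.22), (3.1), (-13.11)), (136, (308.22), (3.15), (-13.06)), (137, (308.23), (3.46), (-13.02)), (138, (308.21), (3.38), (-12.95)), (139, (308.28), (3.45), (-12.96)), (140, (308.33), (3.29), (-12.96)), (141, (308.31), (3.48), (-12.89)), (142, (308.38), (3.61), (-12.9)), (143, (308.58), (3.38), (-13.02)), (144, (308.73), (3.23), (-13.1)), (145, (308.72), (3.28), (-13.04)), (146, (308.49), (3.08), (-12.8))]
r [(147, (309.19), (3.09), (-13.3)), (148, (308.73), (3.63), (-12.85)), (149, (308.88), (3.41), (-12.92)), (150, (308.96), (3.26), (-12.95)), (151, (308.97), (3.3), (-12.9)), (152, (309.0), (3.27), (-12.88)), (153, (309.1), (3.28), (-12.92)), (154, (309.18), (3.17), (-12.93)), (155, (309.2), (3.26), (-12.9)), (156, (309.19), (3.54), (-12.84)), (157, (309.24), (3.87), (-12.84)), (158, (309.36), (3.73), (-12.89))]
cam -16.710047490775956 handle [ 0.58391098 -0.01255822  0.134     ]
```

View pics/w6.png

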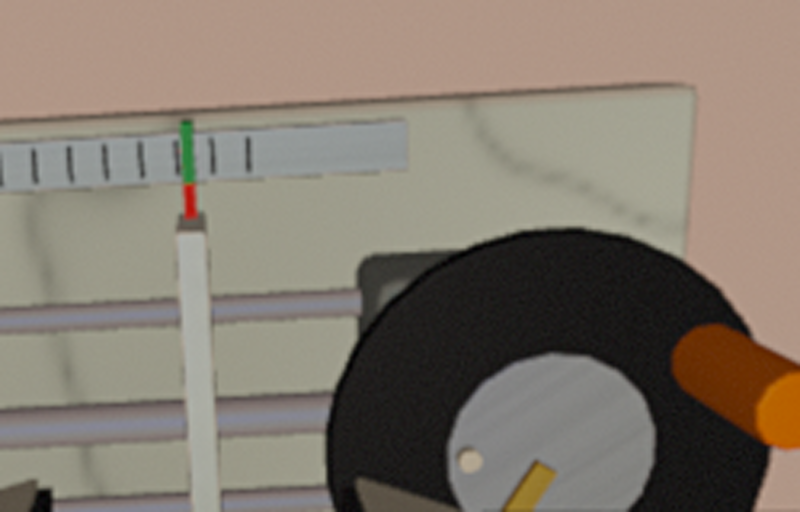

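The picture shows red and green in line at (188,180), within about 0.1 mm. The bar is about 50° from the white pin, so the play is taken up forward, and the gripper is clear.

```bash
python3 -c "
from h import *
print(robot.hand_in())"
```

```text
the job is handed in; nothing more can be done
None
```

The job is handed in: I felt the rear stop at about 14 N, below the 22 N clutch limit. I then wound the fence forward until the pointer was within about 0.1 mm of the green tab, and let go with the play taken up forward.

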